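# Hang the readout unit on the sand tester's sloping face

## Task

Hang the readout unit (the one whose back plate has two keyhole slots) on the sloping face of the sand tester: lower its keyholes over the two stud heads until the plate lies flat on the face, then slide it down the slope until it is fully home and the spring catch has snapped out behind its top edge, and let go. Feel for the studs and push gently, the face must not be forced; leave everything else on the bench where it is.

Things in the scene. Friction and masses are not known exactly. Their poses are not given: they have to be found in the camera images.
- unit_box (a point): Centre of the readout unit's cream housing, 44 (x) x 40 (y) x 40 mm (z), half-way up. The loose unit (about 0.35 kg) lies plate down on the bench; grasp the housing across its 40 mm. x points to the plate's top edge, y left, z out of the plate, away from its underside. From here the plate's underside is at z -26 mm, its upper side -20, top edge x +29, bottom edge x -41, sides y +-58.
- unit_hole_left (a point): Centre of the round hole of the unit's left keyhole, on the underside of its steel plate (70 x 116 x 6 mm); at x -9, y +40, z -26 mm from unit_box, same axes. Both keyholes: round hole 20 mm across, from which a slot 10 mm wide runs towards the top edge (+x) and ends 21.5 mm from the hole's centre. Fully home, the stud stands 18 mm from the hole's centre, at the slot's end.
- unit_hole_right (a point): The same for the right keyhole: at x -9, y -40, z -26 mm from unit_box.
- face: Fixed sloping face (cream, 190 mm wide) of the sand tester, facing the robot, rising at 35 degrees. Origin on the surface, midway between the nominal places of the two studs; x up the slope, y left, z out of the face. It runs from x -120 to +60 mm. It takes light pushes only: over 60 N, even briefly, on face, studs and catch together harms it; 10 N to press, 25 N to slide is enough.
- stud_left (a point): NOMINAL foot of the left stud, at y +40 mm on the face. Both studs and the catch sit on one clamped bar: together they are truly -12 to +12 mm off this in the face's x (not measured); find them by feel or sight. Stud: shank 7 mm, round head 16 mm across, underside 7 to 8.5 mm and top 11.8 mm above the face. A plate on the heads is 11.8 mm up; with heads in the holes it goes down flat.
- stud_right (a point): NOMINAL foot of the right stud, at y -40 mm on the face; as the left one.
- catch (a joint): Spring catch: dark steel button 14.5 (along x) x 20 mm between the studs, on their bar, near edge 21.5 mm up from their axes. 0 = fully out (4 mm above the face), 0.004 = pressed level; takes 2 N to start, 4 N to be level. The plate presses it in once the heads are in the holes, and frees it only in the last 1.5 mm of the slide. It rubs on the plate, which must be pushed home.
- spare_box (a point): Centre of the housing of a spare unit of the same outer sizes and axes, but with a plain plate without keyholes. Leave it where it is.
- tube: Steel specimen cylinder, 55 mm across, 110 mm high, origin under its centre. Leave it.
- jar: Closed jar, 60 mm across, 85 mm high, origin under its centre. Leave it.
- driver: Screwdriver lying on the bench. Leave it.
- cup: Open steel cup, 70 mm across, 70 mm high. Leave it.
- brush: Small brush lying on the bench. Leave it.
- weight: Brass weight with a knob, 50 mm across, 60 mm high. Leave it.
Not all that is in view belongs to the job. Leave any black, blue or pink look-alike of the part that bears unit_box alone.

How it is judged:
On the way:
1. the unit lies on the face with both stud heads in the round holes, pressing the catch in, before it is slid down (z of unit_box in the frame of face below 0.0295 m and x of unit_box in the frame of face between -0.007 and 0.026 m and y of unit_box in the frame of face between -0.005 and 0.005 m and value of joint catch above 0.001 m), for 0.05 s.
At the end, for the whole second after the job is handed in: The unit hangs on both studs, flat on the face (within 2.5 mm and 3.4 degrees), upright within 4.6 degrees, within 5 mm of centre across the face, slid down far enough that the spring catch stands out (less than 1.2 mm pressed) behind its top edge (x of unit_box in the frame of face between -0.025 and 0.007 m and y of unit_box in the frame of face between -0.005 and 0.005 m and z of unit_box in the frame of face between 0.023 and 0.0285 m and angle between the z axis of unit_box and the z axis of face, either way round below 0.06 rad and angle between the x axis of unit_box and the x axis of face, either way round below 0.08 rad and value of joint catch below 0.0012 m); the robot touches nothing.
It fails at once if the face, its studs and catch together are pushed with more than 60 N (contact force between face and anything else above 60 N).
It fails at once if a bystander is moved by more than 25 mm (distance of any of spare_box, tube, jar, driver, cup, brush, weight from where it was at the start of the episode above 0.025 m).
It also fails if it takes over 72 s, if anything falls off the work surface, if the arm or the gripper's body presses on something with over 40 N, if the wrist force passes 120 N, or if a joint passes its speed limit or range.

## Robot

A 7-joint arm with a two-finger parallel gripper is mounted at the origin on the work surface. World frame = base frame: x ahead of the robot, y to its left, z up, the work surface at z = 0. Lengths are in m, angles in rad, forces in N, time in s.
With the tool pointing down it reaches from about 0.425 to 0.95 m from the base axis. Payload 16.7 kg.
Tool frame: the origin (TCP) lies midway between the tips of the shut fingers; the grasp point (between the pads) lies 19 mm behind it; z points along the fingers, y is the direction in which the jaws open and shut (so a half turn about z gives the same grasp; the last joint's range is limited). The gripper opens to 94 mm and grips with 3 to 60 N. Pads are 16 mm wide; open, the fingers measure 119 mm over their backs; the gripper's body (75 mm by 177 mm) begins 78 mm behind the grasp point.
Start: joints at [1.147, 0.426, 0.074, 1.606, -0.034, 1.111, -0.067], TCP at [0.182, -0.65, 0.205] pointing down, gripper open.
Joint ranges: [-2.85, 2.85], [-0.5, 2.14], [-1.23, 1.37], [0.21, 2.46], [-1.02, 4.16], [0.16, 2.05], [-2.73, 2.73]. Speed limits (rad/s): [1.89, 1.89, 2.39, 2.39, 3.01, 3.01, 3.01].

## Interface

Orientations are given as [roll, pitch, yaw] about the fixed x, y, z axes, in that order (R = Rz(yaw) Ry(pitch) Rx(roll)).
In Python, from plant import monitor, cams, order gives the robot as it stands.
- The arm moves only by the tool drive_tool, never from a script. Its argument "deltas" is a list that holds one entry, the list of rows, each a list of 7 numbers: the finger opening in cm, from 0 to 9.4, then the shift along the tool's x, y, z in cm, then the turn, a rotation vector about the tool's x, y, z in rad. A call has 1 to 5 rows; each row is the pose to reach, as a shift and turn from the pose measured when the call began, along the tool's axes at that moment; what a row does not reach only later rows make up. A row lasts 1/10 s, in which the tool goes at most 50 mm and 8.59 degrees, less where a joint would pass 70% of its speed; a pose out of reach is approached as far as the arm can. A call with a gripper value outside its range is refused whole. The fingers move at their own pace and stop on an object; "squeeze" is the grip in N (left out, the last holds). Time passes only in rows, so rows that repeat a pose let the fingers close. It gives the time, the measured TCP pose, the force and the opening at its end, in the units of the state.
- monitor.read_state(): the state, without advancing time (a new reading comes with each control period).
- cams.camera(name): name is "scene" or "top" or "wrist"; returns the picture (400x640x3 uint8, red, green, blue); there is no depth.
- cams.calibration(name): a dict with "mtx" (3x3 intrinsics, pixels), "pose" (4x4, takes a point from camera to world coordinates). Camera axes: x right, y down, z forward; pixel columns grow to the right and rows downward; lengths in m; the calibration is good to about 2 mm. The wrist camera is an equidistant fisheye: a pixel r from the principal point sees the ray r / f radians off the axis. A picture is of the moment at which its call begins: read the wrist's pose just before it. calibration takes no time and is no camera call; for the wrist camera it gives the pose at the moment of the call.
- order.sign_off(): hands the job in, once; it reports no verdict.
The state is a dict: "t": time; "joints": joint angles; "qvel": joint speeds; "joint_efforts": joint torques, N m; "eef_pos": TCP position; "tool_rot": TCP orientation; "force": force on the tool from outside, world axes, zero at the start; "moment": the same for the moment, N m; "width": finger opening in m.
Only numpy, scipy, OpenCV 4.12 (cv2) and the standard library are available. Lean on these libraries where they do the work, as an engineer would, in place of code of your own. Each camera call takes 0.05 s, during which the arm holds its last target. There are 200 camera calls.

## Working session

There is one attempt and no reset: what is moved stays moved. The work goes in short steps, Python scripts to look and compute and a tool call to move; the robot and the scene stay as the last step left them, time stands still between calls to the robot, and variables do not carry over. Pictures are saved under pics/ and viewed, on a budget of 10 in all, crops included, one or two more only if the job needs it, and the job is handed in when it is done.

Besides the shell and the picture viewer there is one more tool, called as a command line: name --argument value ..., lists and objects as JSON in quotes. drive_tool: Moves the arm, as the interface text tells. Its arguments: {"type":"object","properties":{"deltas":{"type":"array"},"squeeze":{"type":"number"}},"required":["deltas"]}

```bash
mkdir -p pics; ls; python3 - <<'E'
from plant import monitor, cams
import cv2,numpy as np
s=monitor.read_state();print(s['t'],s['eef_pos'],s['tool_rot'],s['force'],s['width'])
for n in ['scene','top','wrist']:
    im=cams.camera(n);cv2.imwrite(f'pics/{n}0.png',im[:,:,::-1])
    c=cams.calibration(n);print(n,np.round(c['mtx'],1).tolist(),np.round(c['pose'],4).tolist())
E
```

```text
pics
0.0 [ 0.18233182 -0.64945399  0.20476265] [-3.14029741e+00  1.25687189e-04  2.73716564e-01] [ 0.22683456 -0.51977873  0.61626726] 0.0940861203938232
scene [[492.1, 0.0, 321.8], [0.0, 492.1, 203.5], [0.0, 0.0, 1.0]] [[0.0646, 0.8465, -0.5284, 1.1814], [0.9979, -0.0512, 0.0401, -0.056], [0.0069, -0.5299, -0.848, 1.1589], [0.0, 0.0, 0.0, 1.0]]
top [[422.6, 0.0, 314.4], [0.0, 422.6, 198.8], [0.0, 0.0, 1.0]] [[-0.0017, -0.9881, 0.1535, 0.3499], [-1.0, 0.0028, 0.0069, -0.0291], [-0.0073, -0.1535, -0.9881, 1.3767], [0.0, 0.0, 0.0, 1.0]]
wrist [[309.7, 0.0, 317.8], [0.0, 309.7, 194.6], [0.0, 0.0, 1.0]] [[0.2701, -0.9238, -0.2714, 0.2614], [-0.9628, -0.2597, -0.0743, -0.6266], [-0.0019, 0.2813, -0.9596, 0.3848], [0.0, 0.0, 0.0, 1.0]]
```

View pics/top0.png

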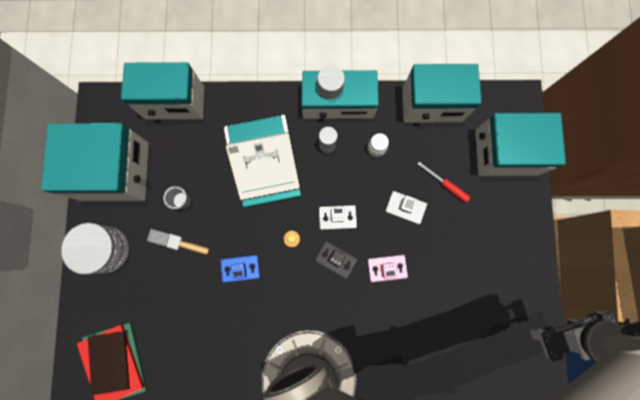

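View pics/scene0.png

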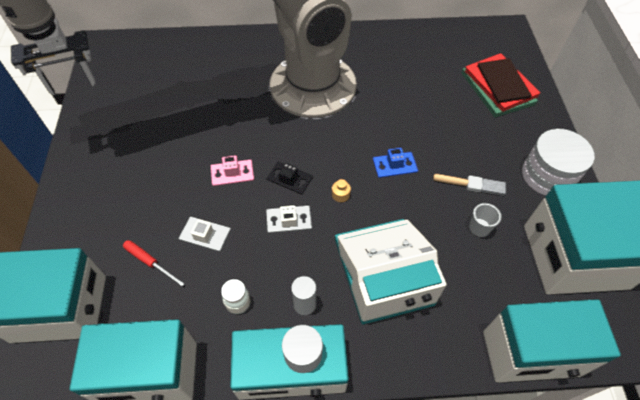

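```bash
cat > h.py <<'E'
import numpy as np,cv2
from plant import monitor,cams
from scipy.spatial.transform import Rotation as R
def ray(c,uv,fish=False):
    K=c['mtx'];d=np.array([(uv[0]-K[0,2])/K[0,0],(uv[1]-K[1,2])/K[1,1],1.])
    if fish:
        r=np.hypot(*d[:2]);d=np.array([*(d[:2]/r*np.sin(r)),np.cos(r)]) if r>0 else d
    P=np.asarray(c['pose']);return P[:3,3],P[:3,:3]@d
def plane(c,uv,z=0,fish=False,n=(0,0,1.),p=None):
    o,d=ray(c,uv,fish);n=np.array(n);p=np.array([0,0,z]) if p is None else p
    return o+d*((p-o)@n)/(d@n)
def proj(c,X,fish=False):
    P=np.asarray(c['pose']);q=P[:3,:3].T@(np.asarray(X)-P[:3,3]);K=c['mtx']
    if fish:
        r=np.hypot(q[0],q[1]);th=np.arctan2(r,q[2]);m=q[:2]/r*th
    else: m=q[:2]/q[2]
    return m*[K[0,0],K[1,1]]+[K[0,2],K[1,2]]
def two(r1,r2):
    (a,u),(b,v)=r1,r2
    s=np.linalg.lstsq(np.c_[u,-v],b-a,rcond=None)[0]
    return (a+u*s[0]+b+v*s[1])/2,np.linalg.norm(a+u*s[0]-b-v*s[1])
def tool():
    s=monitor.read_state();return np.array(s['eef_pos']),R.from_euler('xyz',s['tool_rot'])
E
python3 - <<'E'
from h import *
t=cv2.imread('pics/top0.png');s=cv2.imread('pics/scene0.png')
def cr(im,x,y,w,h):return cv2.resize(im[y:y+h,x:x+w],(400,300),interpolation=cv2.INTER_CUBIC)
out=np.vstack([np.hstack([cr(t,310,196,60,45),cr(t,212,110,100,75+0)]),np.hstack([cr(s,258,195,60,45),cr(s,330,215,120,90)])])
cv2.imwrite('pics/crop1.png',out)
c=cams.calibration('top')
for p in [(338,216),(407,207),(328,140),(378,145),(291,239)]:print(p,plane(c,p,.006))
E
```

```text
(338, 216) [ 0.50608467 -0.09640016  0.006     ]
(407, 207) [ 0.53508863 -0.3220662   0.006     ]
(328, 140) [ 0.76252397 -0.06550171  0.006     ]
(378, 145) [ 0.74457618 -0.23259771  0.006     ]
(291, 239) [0.43162131 0.05640055 0.006     ]
```

View pics/crop1.png

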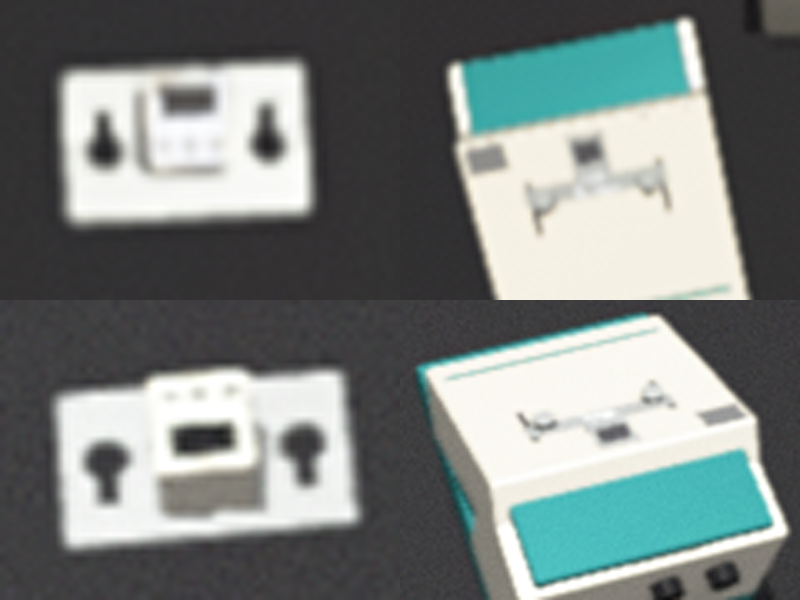

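```bash
python3 - <<'E'
from h import *
t=cv2.imread('pics/top0.png')
m=(t.min(2)>130).astype(np.uint8);m[:196]=0;m[245:]=0;m[:,:310]=0;m[:,368:]=0
c=cams.calibration('top');cs=cams.calibration('scene')
k=cv2.findContours(m,0,2)[0];k=max(k,key=cv2.contourArea);r=cv2.minAreaRect(k);b=cv2.boxPoints(r);print(r)
P=np.array([plane(c,p,.006) for p in b]);print(P.round(4),P.mean(0).round(4))
fc={'UL':((225.75,145.75),(436.5,250.4)),'UR':((289,133),(357,273.5))}
for n,(a,s) in fc.items():print(n,two(ray(c,a),ray(cs,s)))
a=plane(c,(238.9,144.4+13),.15) 
# studs heads approx: top crop (540,190),(655,178) ; scene crop (545,422),(655,395)
for n,ta,sa in [('L',(540,192),(655,396)),('R',(652,175),(543,424)),('catch',(588,152),(614,432))]:
    u=(212+(ta[0]-400)/4,110+ta[1]/4);v=(330+(sa[0]-400)/3.333,215+(sa[1]-300)/3.333)
    print(n,two(ray(c,u),ray(cs,v)))
E
```

```text
((337.4066467285156, 216.85189819335938), (23.021728515625, 37.05195236206055), 87.51044464111328)
[[ 0.5386 -0.0326  0.006 ]
 [ 0.5436 -0.1538  0.006 ]
 [ 0.4682 -0.1558  0.006 ]
 [ 0.4633 -0.0356  0.006 ]] [ 0.5035 -0.0944  0.006 ]
UL (array([0.69957014, 0.24259304, 0.1600713 ]), np.float64(0.0006941520319067789))
UR (array([0.74107001, 0.05661592, 0.15146127]), np.float64(0.0022149961767312333))
L (array([0.66761868, 0.18238106, 0.13783859]), np.float64(0.0003771100860379739))
R (array([0.68201648, 0.10042741, 0.13287318]), np.float64(0.0033386138485541586))
catch (array([0.69681771, 0.14706273, 0.14468056]), np.float64(0.0022093091120288775))
```

drive_tool --deltas '[[[9.4, 1.5, -4, 0, 0, 0, 0.06], [9.4, 3, -8.5, 0, 0, 0, 0.12], [9.4, 4.5, -13, 0, 0, 0, 0.18], [9.4, 6.5, -17.5, 0, 0, 0, 0.24], [9.4, 8, -22, 0, 0, 0, 0.274]]]'

```text
t: 0.65
eef_pos: [0.2001, -0.414, 0.2049]
tool_rot: [-3.141, 0.0, -0.002]
force: [0.6, 0.6, 0.8]
width: 0.0938
```

drive_tool --deltas '[[[9.4, 3.3, -3.5, 0, 0, 0, 0.01], [9.4, 6.6, -7, 0, 0, 0, 0.01], [9.4, 10, -10.5, 0, 0, 0, -0.02], [9.4, 13.3, -14, 0, 0, 0, -0.04], [9.4, 16.6, -17.5, 0, 0, 0, -0.04]]]'

```text
t: 1.15
eef_pos: [0.3675, -0.2377, 0.2052]
tool_rot: [-3.141, -0.0, 0.039]
force: [0.6, -2.1, 0.5]
width: 0.0938
```

drive_tool --deltas '[[[9.4, 3.3, -3.4, 1, 0, 0, 0], [9.4, 6.6, -6.8, 2, 0, 0, 0], [9.4, 10, -10.2, 3, 0, 0, 0], [9.4, 13.3, -13.5, 4, 0, 0, 0], [9.4, 14.2, -14, 5, 0, 0, 0]]]'

```text
t: 1.65
eef_pos: [0.5066, -0.0876, 0.1549]
tool_rot: [-3.139, -0.001, 0.044]
force: [0.7, -0.7, -0.0]
width: 0.0938
```

```bash
python3 - <<'E'
from h import *
import json
s=monitor.read_state();print(s['t'],s['eef_pos'],s['tool_rot'])
c=cams.calibration('wrist');im=cams.camera('wrist')[:,:,::-1];cv2.imwrite('pics/w1.png',im)
np.savez('w1.npz',mtx=c['mtx'],pose=c['pose'])
E
```

```text
1.65 [ 0.50664352 -0.08756647  0.15492357] [-3.13921752e+00 -1.33835003e-03  4.38138896e-02]
```

View pics/w1.png

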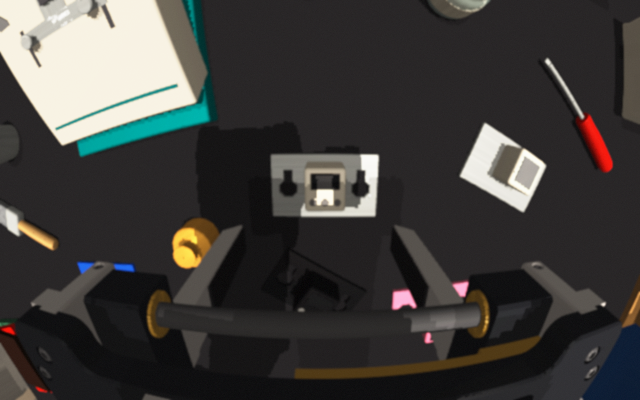

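```bash
python3 - <<'E'
from h import *
c=dict(np.load('w1.npz'));im=cv2.imread('pics/w1.png')
g=im[140:230,255:395].max(2);m=(g>105).astype(np.uint8)
k=max(cv2.findContours(m,0,1)[0],key=cv2.contourArea)[:,0,:]+[255,140]
P=np.array([plane(c,p.astype(float),.006,True)[:2] for p in k]).astype(np.float32)
r=cv2.minAreaRect(P);b=cv2.boxPoints(r);print(r);
e=b-np.roll(b,1,0);l=np.linalg.norm(e,axis=1);v=e[np.argmax(l)];v*=np.sign(v[1]);yaw=np.arctan2(-v[0],v[1])
C=np.array(r[0]);print('yaw',yaw,'box',C+.006*np.array([np.cos(yaw),np.sin(yaw)]))
p,Rt=tool();print(p)
b=C+.006*np.array([np.cos(yaw),np.sin(yaw)]);print('tool delta cm',Rt.inv().apply([*(b-p[:2]),0])*100)
E
```

```text
((0.5022647976875305, -0.09409467875957489), (0.07129960507154465, 0.1171170100569725), 3.182934045791626)
yaw 0.05555284 box [ 0.50825554 -0.09376153]
[ 0.50567351 -0.08875982  0.15326605]
tool delta cm [ 0.23644183  0.51081607 -0.0014629 ]
```

drive_tool --deltas '[[[9.4, 0.24, 0.5, 3, 0, 0, -0.012], [7, 0.24, 0.5, 7, 0, 0, -0.012], [7, 0.24, 0.5, 9, 0, 0, -0.012], [7, 0.24, 0.5, 9, 0, 0, -0.012]]]'

```text
t: 2.1
eef_pos: [0.5057, -0.0941, 0.0609]
tool_rot: [-3.138, 0.006, 0.054]
force: [0.1, 0.3, -0.2]
width: 0.0734
```

```bash
python3 - <<'E'
from h import *
p,Rt=tool();b=[.5082,-.0938,.017];print(p,Rt.as_euler('xyz'),monitor.read_state()['force'])
print(Rt.inv().apply(b-p)*100)
E
```

```text
[ 0.50574059 -0.09413976  0.06091592] [-3.13842689  0.00578455  0.05426853] [ 0.14662127  0.28425749 -0.22935129]
[ 0.27282047 -0.00668743  4.39013062]
```

drive_tool --deltas '[[[7, 0.27, 0, 2.4, 0, 0.006, 0], [7, 0.27, 0, 4.4, 0, 0.006, 0], [7, 0.27, 0, 4.4, 0, 0.006, 0], [3, 0.27, 0, 4.4, 0, 0.006, 0], [3, 0.27, 0, 4.4, 0, 0.006, 0]]]' --squeeze 30

```text
t: 2.6
eef_pos: [0.5091, -0.0943, 0.0185]
tool_rot: [-3.139, -0.002, 0.054]
force: [0.3, 0.9, 0.8]
width: 0.0573
```

drive_tool --deltas '[[[3, 0, 0, 0, 0, 0, 0], [3, 0, 0, 0, 0, 0, 0], [3, 0, 0, 0, 0, 0, 0]]]' --squeeze 40

```text
t: 2.9
eef_pos: [0.5097, -0.0944, 0.0195]
tool_rot: [-3.139, -0.003, 0.054]
force: [-2.0, -0.2, 11.7]
width: 0.0394
```

drive_tool --deltas '[[[3, 0, 0, -2, 0, 0, 0], [3, 0, 0, -6, 0, 0, 0], [3, 0, 0, -11, 0, 0, 0], [3, 0, 0, -16, 0, 0, 0], [3, -1, -3, -20, 0, 0, -0.05]]]'

```text
t: 3.4
eef_pos: [0.4983, -0.0685, 0.2216]
tool_rot: [-3.141, -0.005, 0.099]
force: [0.8, -0.2, -4.0]
width: 0.04
```

drive_tool --deltas '[[[3, -1, -4, -3, 0, 0, -0.05], [3, -2, -8, -6, 0, 0, -0.12], [3, -3, -12, -6, 0, 0, -0.17], [3, -3, -17, -6, 0, 0, -0.17], [3, -3, -21, -6, 0, 0, -0.17]]]'

```text
t: 3.9
eef_pos: [0.4461, 0.1396, 0.2821]
tool_rot: [3.141, -0.006, 0.27]
force: [1.2, -0.6, -5.0]
width: 0.0396
```

drive_tool --deltas '[[[3, 0, 0, 0, 0, 0, 0], [3, 0, 0, 0, 0, 0, 0]]]'

```text
t: 4.1
eef_pos: [0.4454, 0.1404, 0.2821]
tool_rot: [3.141, -0.006, 0.273]
force: [-0.1, 0.1, -4.3]
width: 0.0399
```

```bash
python3 - <<'E'
from h import *
s=monitor.read_state();print(s['t'],s['eef_pos'],s['tool_rot'],s['force'],s['width'])
c=cams.calibration('wrist');im=cams.camera('wrist')[:,:,::-1];cv2.imwrite('pics/w2.png',im)
np.savez('w2.npz',mtx=c['mtx'],pose=c['pose'])
E
```

```text
4.1 [0.44542455 0.14038318 0.28205083] [ 3.14077842 -0.00594638  0.27274283] [-0.09837695  0.09718215 -4.27276754] 0.03993196885482346
```

View pics/w2.png

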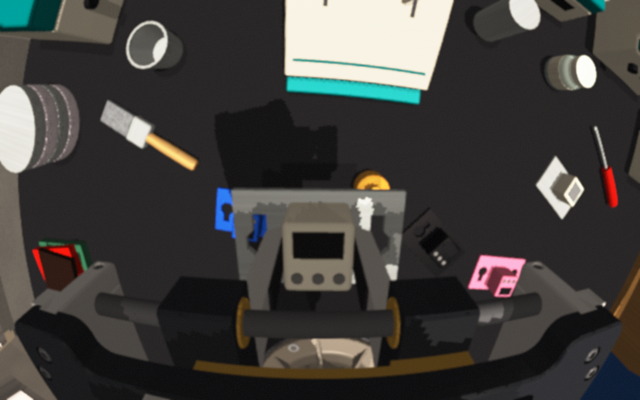

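```bash
cat >> h.py <<'E'
def facef(psi,slope=np.radians(35)):
    return R.from_euler('zy',[0,0]).as_matrix()@(R.from_euler('z',psi)*R.from_euler('y',-slope)).as_matrix()
def goto(O,F,xyz,box_t=(-.0015,0,-.0065),yawoff=0.,U=np.eye(3)):
    """delta rows (cm, rotvec) so the box centre is at xyz in face frame; U: unit axes error in tool"""
    p,Rt=tool();T=F@np.diag([1,-1,-1.])
    T=R.from_matrix(T)*R.from_euler('z',yawoff)
    tgt=O+F@np.array(xyz)-T.apply(box_t)
    return Rt.inv().apply(tgt-p)*100,(Rt.inv()*T).as_rotvec()
E
python3 - <<'E'
from h import *
F=facef(.22);print(F.round(3))
print(goto(np.array([.675,.14,.122]),F,[-.09,0,.13]))
E
```

```text
[[ 0.799 -0.218 -0.56 ]
 [ 0.179  0.976 -0.125]
 [ 0.574 -0.     0.819]]
(array([ 7.73435841,  5.31589871, 11.00097255]), array([-0.01464118,  0.60501149,  0.04943288]))
```

drive_tool --deltas '[[[3, 1.5, 1, 2, 0, 0.12, 0.01], [3, 3, 2, 4, 0, 0.24, 0.02], [3, 4.6, 3, 6.5, -0.01, 0.36, 0.03], [3, 6.2, 4.2, 9, -0.01, 0.48, 0.04], [3, 7.7, 5.3, 11, -0.015, 0.605, 0.05]]]'

```text
t: 4.65
eef_pos: [0.5275, 0.1007, 0.1824]
tool_rot: [3.116, -0.54, 0.218]
force: [0.8, -2.8, -4.7]
width: 0.0394
```

drive_tool --deltas '[[[3, 0, 0, 0, 0, 0.03, 0], [3, 0, 0, 0, 0, 0.03, 0]]]'

```text
t: 4.85
eef_pos: [0.526, 0.0982, 0.1807]
tool_rot: [3.114, -0.567, 0.217]
force: [-0.9, 0.7, -4.6]
width: 0.0398
```

```bash
python3 - <<'E'
from h import *
s=monitor.read_state();print(s['t'],s['eef_pos'],s['tool_rot'],s['force'],s['width'])
print(goto(np.array([.675,.14,.122]),facef(.22),[-.09,0,.13]))
c=cams.calibration('wrist');im=cams.camera('wrist')[:,:,::-1];cv2.imwrite('pics/w3.png',im)
np.savez('w3.npz',mtx=c['mtx'],pose=c['pose'],p=s['eef_pos'],r=s['tool_rot'])
E
```

```text
4.85 [0.52603595 0.09816414 0.18073587] [ 3.11385126 -0.56721122  0.21718237] [-0.87538266  0.71842191 -4.64721185] 0.03980683052462005
(array([ 0.49258349, -0.87084392,  1.27804814]), array([ 0.02930247,  0.04368385, -0.00173732]))
```

View pics/w3.png

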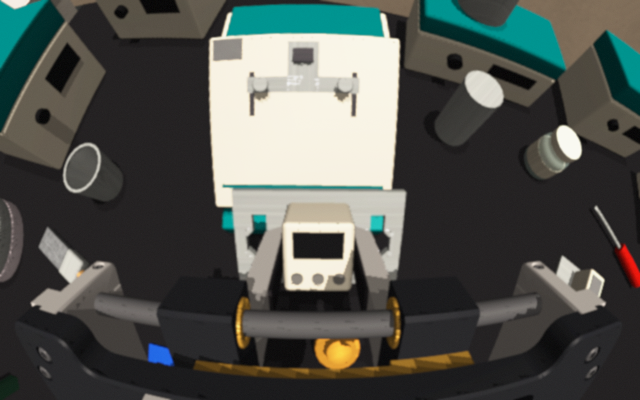

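```bash
cat > fit.py <<'E'
from h import *
from scipy.optimize import least_squares
c=dict(np.load('w3.npz'));im=cv2.imread('pics/w3.png').astype(int)
m=((im.min(2)>150)&(im.max(2)-im.min(2)<60))
L=[];Rr=[]
for v in range(60,180,6):
    u=np.where(m[v,195:415])[0]+195;L.append((u[0]-.5,v));Rr.append((u[-1]+.5,v))
T=[]
for u in range(250,380,6):
    if 285<u<325: continue
    col=np.where(m[20:80,u])[0]+20;T.append((u,col[0]-.5))
print(T[:3],T[-3:],L[0],L[-1],Rr[0],Rr[-1])
def res(q):
    F=facef(q[3]);O=q[:3];o=[]
    f=lambda p:F.T@(plane(c,p,0,True,F[:,2],O)-O)
    return [f(p)[1]-.095 for p in L]+[f(p)[1]+.095 for p in Rr]+[f(p)[0]-.06 for p in T]
s=least_squares(res,[.675,.14,.122,.22],loss='soft_l1',f_scale=.001)
print(s.x,np.abs(s.fun).max(),s.fun.std());np.save('face.npy',s.x)
# held plate
Rt=R.from_euler('xyz',c['r']);n=Rt.apply([0,0,1.]);P0=c['p']+n*.0135
for p in [(233.5,190),(406,191),(233.5,215),(406,215)]:print('plate',Rt.inv().apply(plane(c,p,0,True,n,P0)-c['p'])*1000)
a=cv2.imread('pics/w3.png')[30:130,220:390]
cv2.imwrite('pics/c3.png',cv2.resize(a,None,fx=4.5,fy=4.5,interpolation=cv2.INTER_CUBIC))
E
python3 fit.py
```

```text
[(250, np.float64(34.5)), (256, np.float64(33.5)), (262, np.float64(33.5))] [(364, np.float64(34.5)), (370, np.float64(35.5)), (376, np.float64(36.5))] (np.float64(209.5), 60) (np.float64(213.5), 174) (np.float64(398.5), 60) (np.float64(392.5), 174)
[0.67041536 0.14290587 0.12382549 0.19710152] 0.0006434227846025195 0.0003415922460761642
plate [ 29.08170974 -57.01400505  13.5       ]
plate [28.33529161 57.67631708 13.5       ]
plate [ 11.4176288  -58.49558139  13.5       ]
plate [11.32329735 59.15214406 13.5       ]
```

View pics/c3.png

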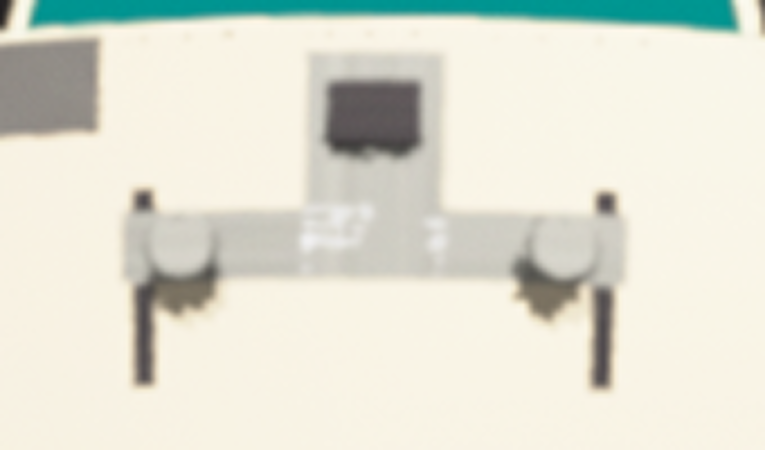

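```bash
python3 - <<'E'
from h import *
c=dict(np.load('w3.npz'));q=np.load('face.npy');O=q[:3];F=facef(q[3])
for n,p,h in [('L',(182,244),.0118),('R',(563,247),.0118),('near',(373,145),.004),('far',(373,80),.004)]:
    uv=(220-.4+p[0]/4.5,30-.4+p[1]/4.5)
    print(n,F.T@(plane(c,uv,0,True,F[:,2],O+F[:,2]*h)-O)*1000)
xs=0.006
for x,z in [(xs+.009,.055),(xs+.009,.042)]:print(goto(O,F,[x,0,z],(-.0003,.0003,-.0065)))
E
```

```text
L [ 8.61966699 39.9416318  11.8       ]
R [  8.41587574 -40.13215319  11.8       ]
near [30.16469719  0.17980575  4.        ]
far [44.60099136  0.40448889  4.        ]
(array([10.8069103 , -1.47392431,  7.98563081]), array([0.01608274, 0.04264378, 0.01762717]))
(array([10.8625094 , -1.49433505,  9.28428093]), array([0.01608274, 0.04264378, 0.01762717]))
```

```bash
cat > g.py <<'E'
import sys
from h import *
q=np.load('face.npy');O=q[:3];F=facef(q[3])
B=np.array([-.0003,.0003,-.0065])
p,Rt=tool();s=monitor.read_state()
print('t',s['t'],'box mm',(F.T@(p+Rt.apply(B)-O)*1000).round(2),'force face axes',(F.T@np.array(s['force'])).round(1))
d,r=goto(O,F,[float(a)/1000 for a in sys.argv[1:4]],B);print(d.round(3),r.round(4))
E
python3 g.py 17.5 0 55
```

```text
t 4.9 box mm [-89.01 -15.19 139.64] force face axes [-3.   0.7 -3.7]
[11.057 -1.469  7.975] [0.0161 0.0426 0.0176]
```

drive_tool --deltas '[[[3, 3.5, -0.5, 0, 0.01, 0.02, 0.01], [3, 7, -1, 1.5, 0.016, 0.043, 0.018], [3, 10, -1.47, 4, 0.016, 0.043, 0.018], [3, 11.05, -1.47, 7, 0.016, 0.043, 0.018], [3, 11.05, -1.47, 8, 0.016, 0.043, 0.018]]]'

```text
t: 5.4
eef_pos: [0.6602, 0.1403, 0.1727]
tool_rot: [-3.142, -0.611, 0.195]
force: [-0.4, -0.4, -4.8]
width: 0.0396
```

drive_tool --deltas '[[[3, 0, 0, 0, 0, 0, 0], [3, 0, 0, 0, 0, 0, 0]]]'

```text
t: 5.6
eef_pos: [0.6606, 0.14, 0.173]
tool_rot: [3.141, -0.61, 0.195]
force: [-0.1, 0.1, -3.8]
width: 0.0397
```

```bash
python3 g.py 17.5 0 42; python3 - <<'E'
from h import *
s=monitor.read_state()
c=cams.calibration('wrist');im=cams.camera('wrist')[:,:,::-1];cv2.imwrite('pics/w4.png',im)
np.savez('w4.npz',mtx=c['mtx'],pose=c['pose'],p=s['eef_pos'],r=s['tool_rot'])
cv2.imwrite('pics/c4.png',cv2.resize(im[100:300,200:440],None,fx=3,fy=3,interpolation=cv2.INTER_CUBIC))
E
```

```text
t 5.6 box mm [19.54 -1.26 52.62] force face axes [-2.3  0.1 -3.1]
[-0.203 -0.129  1.062] [ 0.0019  0.0008 -0.0021]
```

View pics/c4.png

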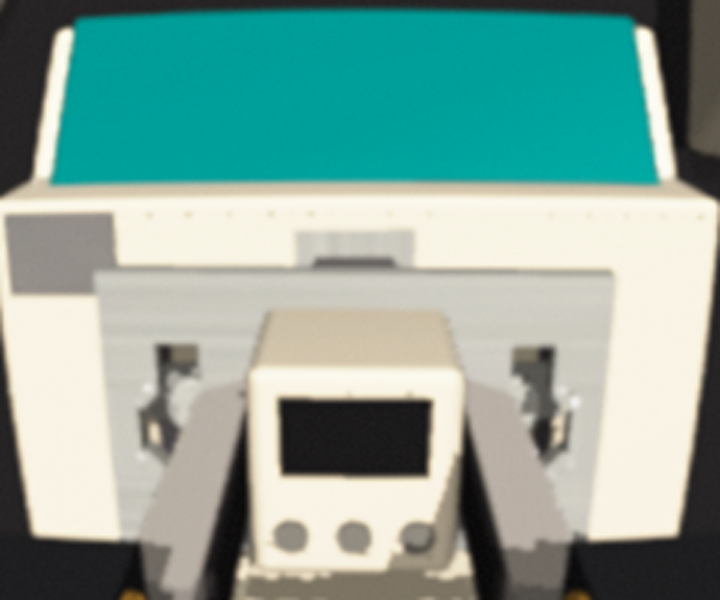

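drive_tool --deltas '[[[3, -0.2, -0.13, 0.4, 0, 0, 0], [3, -0.2, -0.13, 0.8, 0, 0, 0], [3, -0.2, -0.13, 1.1, 0, 0, 0], [3, -0.2, -0.13, 1.1, 0, 0, 0]]]'

```text
t: 6.05
eef_pos: [0.6648, 0.1422, 0.163]
tool_rot: [3.141, -0.611, 0.195]
force: [0.1, 0.0, -4.5]
width: 0.0397
```

```bash
python3 g.py 17.5 0 35
```

```text
t 6.05 box mm [17.51  0.1  41.87] force face axes [-2.5  0.  -3.7]
[-0.001  0.008  0.687] [ 0.0018  0.0003 -0.0018]
```

drive_tool --deltas '[[[3, 0, 0, 0.15, 0, 0, 0], [3, 0, 0, 0.3, 0, 0, 0], [3, 0, 0, 0.45, 0, 0, 0], [3, 0, 0, 0.6, 0, 0, 0], [3, 0, 0, 0.6, 0, 0, 0]]]'

```text
t: 6.55
eef_pos: [0.6681, 0.1428, 0.1579]
tool_rot: [3.141, -0.61, 0.195]
force: [0.1, -0.6, -4.3]
width: 0.0397
```

```bash
python3 g.py 17.5 0 30
```

```text
t 6.55 box mm [17.4   0.09 35.68] force face axes [-2.5 -0.6 -3.5]
[0.01  0.007 0.568] [ 0.0018  0.0006 -0.0018]
```

drive_tool --deltas '[[[3, 0, 0, 0.12, 0, 0, 0], [3, 0, 0, 0.24, 0, 0, 0], [3, 0, 0, 0.36, 0, 0, 0], [3, 0, 0, 0.48, 0, 0, 0], [3, 0, 0, 0.48, 0, 0, 0]]]'

```text
t: 7.05
eef_pos: [0.6709, 0.1434, 0.1539]
tool_rot: [3.141, -0.61, 0.195]
force: [-1.4, 0.5, -1.8]
width: 0.0399
```

```bash
python3 g.py 17.5 0 27
```

```text
t 7.05 box mm [17.4   0.08 30.81] force face axes [-2.1  0.7 -0.8]
[0.011 0.006 0.381] [ 0.0019  0.0006 -0.0018]
```

drive_tool --deltas '[[[3, 0, 0, 0.1, 0, 0, 0], [3, 0, 0, 0.2, 0, 0, 0], [3, 0, 0, 0.3, 0, 0, 0], [3, 0, 0, 0.3, 0, 0, 0]]]'

```text
t: 7.45
eef_pos: [0.6723, 0.1435, 0.1522]
tool_rot: [3.14, -0.611, 0.195]
force: [-21.6, -5.0, 19.3]
width: 0.0396
```

```bash
python3 g.py 17.5 0 26
```

```text
t 7.45 box mm [17.58 -0.07 28.61] force face axes [-7.1 -0.6 28.5]
[-0.008 -0.01   0.261] [ 0.0026 -0.0002 -0.0018]
```

drive_tool --deltas '[[[3, 0, 0, 0.01, 0, 0, 0], [3, -0.1, 0, 0.01, 0, 0, 0], [3, -0.25, 0, 0.01, 0, 0, 0], [3, -0.4, 0, 0.01, 0, 0, 0], [3, -0.4, 0, 0.01, 0, 0, 0]]]'

```text
t: 7.95
eef_pos: [0.6694, 0.1431, 0.1502]
tool_rot: [3.14, -0.612, 0.195]
force: [-2.7, -0.5, 5.4]
width: 0.0394
```

```bash
python3 g.py 10 0 28
```

```text
t 7.95 box mm [14.03  0.1  28.67] force face axes [0.9 0.  6. ]
[-0.404  0.009  0.067] [ 0.0024 -0.001  -0.0016]
```

drive_tool --deltas '[[[3, -0.15, 0, 0.01, 0, 0, 0], [3, -0.3, 0, 0.01, 0, 0, 0], [3, -0.45, 0, 0.01, 0, 0, 0], [3, -0.6, 0, 0.01, 0, 0, 0], [3, -0.7, 0, 0.01, 0, 0, 0]]]'

```text
t: 8.45
eef_pos: [0.6641, 0.1421, 0.1465]
tool_rot: [3.14, -0.613, 0.195]
force: [-0.2, -0.6, 5.3]
width: 0.0396
```

```bash
python3 g.py 0 0 28
```

```text
t 8.45 box mm [ 7.44  0.14 28.7 ] force face axes [ 2.7 -0.5  4.5]
[-0.746  0.014  0.068] [ 0.0023 -0.0018 -0.0016]
```

drive_tool --deltas '[[[3, -0.15, 0.01, 0.01, 0, 0, 0], [3, -0.3, 0.01, 0.01, 0, 0, 0], [3, -0.45, 0.01, 0.01, 0, 0, 0], [3, -0.6, 0.01, 0.01, 0, 0, 0], [3, -0.65, 0.01, 0.01, 0, 0, 0]]]'

```text
t: 8.95
eef_pos: [0.659, 0.141, 0.1428]
tool_rot: [3.14, -0.613, 0.195]
force: [-1.5, -0.3, 5.4]
width: 0.04
```

```bash
python3 g.py -1 0 28
```

```text
t 8.95 box mm [ 1.1   0.1  28.66] force face axes [ 1.8 -0.   5.3]
[-0.212  0.009  0.065] [ 0.0023 -0.0022 -0.0015]
```

drive_tool --deltas '[[[3, -0.06, 0.01, 0.01, 0, 0, 0], [3, -0.12, 0.01, 0.01, 0, 0, 0], [3, -0.18, 0.01, 0.01, 0, 0, 0], [3, -0.22, 0.01, 0.01, 0, 0, 0]]]'

```text
t: 9.35
eef_pos: [0.6578, 0.1408, 0.142]
tool_rot: [3.141, -0.614, 0.195]
force: [2.1, -0.7, 5.6]
width: 0.0397
```

```bash
python3 g.py -2 0 28
```

```text
t 9.35 box mm [-0.38  0.15 28.69] force face axes [ 4.8 -1.1  3.5]
[-0.164  0.014  0.068] [ 0.002  -0.0032 -0.0014]
```

Not at the hard stop yet; keep pushing in small steps.

drive_tool --deltas '[[[3, -0.05, 0.01, 0.01, 0, 0, 0], [3, -0.1, 0.01, 0.01, 0, 0, 0], [3, -0.13, 0.01, 0.01, 0, 0, 0], [3, -0.13, 0.01, 0.01, 0, 0, 0]]]'

```text
t: 9.75
eef_pos: [0.6576, 0.1408, 0.1419]
tool_rot: [3.141, -0.616, 0.196]
force: [3.4, 0.3, 6.1]
width: 0.0398
```

```bash
python3 g.py -2 0 28
```

```text
t 9.75 box mm [-0.58  0.16 28.76] force face axes [ 6.3 -0.4  3.1]
[-0.145  0.015  0.075] [ 0.0018 -0.0048 -0.0012]
```

drive_tool --deltas '[[[3, -0.08, 0.01, 0.01, 0, 0, 0], [3, -0.16, 0.01, 0.01, 0, 0, 0], [3, -0.25, 0.01, 0.01, 0, 0, 0], [3, -0.25, 0.01, 0.01, 0, 0, 0]]]'

```text
t: 10.15
eef_pos: [0.6573, 0.1407, 0.1419]
tool_rot: [3.141, -0.619, 0.196]
force: [8.6, 0.8, 6.3]
width: 0.0399
```

```bash
python3 g.py -2 0 28;python3 - <<'E'
from h import *
im=cams.camera('wrist')[:,:,::-1];cv2.imwrite('pics/w5.png',im)
cv2.imwrite('pics/c5.png',cv2.resize(im[110:290,210:430],None,fx=3.3,fy=3.3,interpolation=cv2.INTER_CUBIC))
E
```

```text
t 10.15 box mm [-0.9   0.15 28.9 ] force face axes [10.6 -0.9  0.3]
[-0.115  0.014  0.09 ] [ 0.0013 -0.0077 -0.0012]
```

View pics/c5.png

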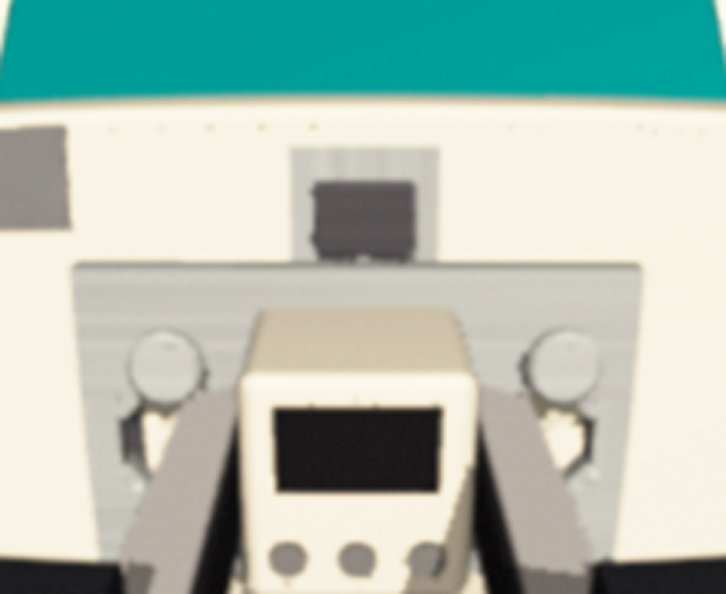

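drive_tool --deltas '[[[3, 0, 0, 0, 0, 0, 0], [3, 0, 0, 0, 0, 0, 0], [5.5, 0, 0, 0, 0, 0, 0], [5.5, 0, 0, 0, 0, 0, 0], [5.5, 0, 0, 0, 0, 0, 0]]]'

```text
t: 10.7
eef_pos: [0.6569, 0.1407, 0.1414]
tool_rot: [3.141, -0.618, 0.196]
force: [-0.5, -0.3, 0.3]
width: 0.0547
```

```bash
python3 g.py -2 0 28
```

```text
t 10.7 box mm [-1.5   0.2  28.79] force face axes [-0.3 -0.2  0.5]
[-0.055  0.02   0.079] [ 0.0013 -0.0069 -0.0011]
```

Free of contact. Retract along the tool axis.

drive_tool --deltas '[[[5.5, 0, 0, -2, 0, 0, 0], [6, 0, 0, -5, 0, 0, 0], [6, 0, 0, -9, 0, 0, 0], [6, 0, 0, -12, 0, 0, 0], [6, 0, 0, -12, 0, 0, 0]]]'

```text
t: 11.2
eef_pos: [0.5882, 0.1271, 0.2427]
tool_rot: [3.141, -0.622, 0.195]
force: [0.4, -0.7, -1.1]
width: 0.0597
```

```bash
python3 - <<'E'
from h import *
s=monitor.read_state();print(s['t'],s['force'])
c=cams.calibration('wrist');im=cams.camera('wrist')[:,:,::-1];cv2.imwrite('pics/w6.png',im)
np.savez('w6.npz',mtx=c['mtx'],pose=c['pose'])
cv2.imwrite('pics/c6.png',cv2.resize(im[80:280,200:440],None,fx=3.2,fy=3,interpolation=cv2.INTER_CUBIC))
E
```

```text
11.2 [ 0.41083149 -0.67615457 -1.06587174]
```

View pics/c6.png

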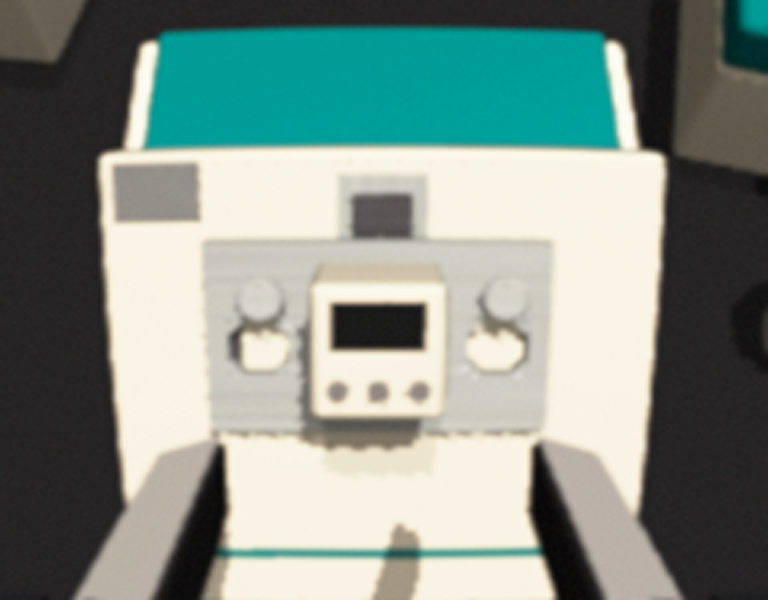

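```bash
python3 - <<'E'
from h import *
c=dict(np.load('w6.npz'));q=np.load('face.npy');O=q[:3];F=facef(q[3])
for n,p,h in [('TL',(204,241),6),('TR',(552,241),6),('BL',(212,431),6),('BR',(543,431),6),('headL',(259,299),11.8),('headR',(506,299),11.8),('catchfar',(382,194),4),('catchnear',(382,237),4)]:
    print(n,(F.T@(plane(c,(200-.4+p[0]/3.2,80-.4+p[1]/3),0,True,F[:,2],O+F[:,2]*h/1000)-O)*1000).round(1))
E
```

```text
TL [28.2 58.8  6. ]
TR [ 27.9 -55.9   6. ]
BL [-43.   59.5   6. ]
BR [-43.3 -55.9   6. ]
headL [ 8.4 40.4 11.8]
headR [  8.2 -40.3  11.8]
catchfar [43.9  0.1  4. ]
catchnear [28.8  0.2  4. ]
```

```bash
python3 -c "
from plant import order;print(order.sign_off())"
```

```text
the job is handed in; nothing more can be done
None
```

I hung the readout unit on the sloping face and handed the job in at about 11 s of robot time. My checks point to it being fully home; the hand-in gives no verdict.

- **Finding the studs:** one wrist picture put both studs 8.5 mm up the slope from nominal.
- **Hanging it:** the heads went into the holes with no contact until I felt the catch. I slid the unit about 18 mm down the slope until it stopped at about 13 N, then opened the gripper and backed off 12 cm.
- **Forces:** the hardest push I read was about 32 N on first pressing the plate flat. That is under the 60 N limit but over the suggested 10 N. I backed off to about 10 N for the slide.
- **Last picture:** both heads sit at the slot ends. The plate's top edge is 19.8 mm above the stud axes (20 mm means fully home), and the catch is visible above that edge. There is no visible twist.
- **Not fully agreeing:**
  - The last picture puts the unit about 1.4 mm off centre; the tool reading said 0.2 mm. Both are within the 5 mm allowed.
  - The tool reading put the unit 2.5 mm too high when pressed flat. I took this as calibration error, because the catch contact was off by about the same amount.
- **Not measured:** how far the catch stands out (judged only from the pictures), and whether the other things on the bench stayed put. I did not go near them and felt no unexpected contact.

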